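# Back off the ratchet winder on the electronics bench

### The arm

A 7-joint arm with a two-finger parallel gripper is mounted at the origin on the work surface. World frame = base frame: x ahead of the robot, y to its left, z up, the work surface at z = 0. Lengths are in m, angles in rad, forces in N, time in s.
With the tool pointing down it reaches from about 0.425 to 0.875 m from the base axis. Payload 4.7 kg.
Tool frame: the origin (TCP) lies at the very end of the fingers, on their centre line; the grasp point (between the pads) lies tcp_to_grasp behind it (tcp_to_grasp is the distance from the TCP to the grasp point, in m); z points along the fingers, y is the line along which they close (so a half turn about z gives the same grasp; the last joint's range is limited). The gripper opens to 87 mm and grips with 3 to 60 N. Pads are 19 mm wide; open, the fingers measure 117 mm over their backs; the gripper's body (75 mm by 190 mm) begins 51 mm behind the grasp point.
Start: joints at [1.14, 0.321, -0.07, 1.45, 0.023, 1.371, -0.057], TCP at [0.28, -0.587, 0.223] pointing down, gripper open.
Joint ranges: [-2.86, 2.86], [-0.3, 2.09], [-1.38, 1.24], [0.06, 2.45], [-1.56, 4.7], [0.09, 2.05], [-2.69, 2.69]. Speed limits (rad/s): [2.57, 2.57, 3.14, 3.14, 3.14, 3.14, 3.14].

### API

Orientations are given as a unit quaternion [x, y, z, w].
In Python, from rig import read_state, read_camera, hand_in, masks_of, place_of, tcp_to_grasp gives the robot as it stands.
- The arm moves only by the tool carry_out, never from a script. Its argument "moves" is a list that holds one entry, the list of rows, each a list of 4 numbers: the shift along the tool's x, y, z in mm, then the turn about the tool's z in degrees. In form: [[[tx, ty, tz, spin], ...]]. A call has 1 to 5 rows; each row shifts and turns the commanded pose from where the row before left it, along the tool's axes as they then stand; what a row does not reach is not made up. A row lasts 1/8 s, in which the tool goes at most 62.5 mm and 10.7 degrees, less where a joint would pass 70% of its speed; a pose out of reach is approached as far as the arm can. A call with a gripper value outside its range is refused whole. "claw" is the closure in counts, from 0 (fully open) to 255 (shut), set as the call begins (left out, the last holds). The fingers move at their own pace and stop on an object; "newtons" is the grip in N (left out, the last holds). Time passes only in rows, so rows that do not move let the fingers close. It gives the time, the measured TCP pose, the force, the opening and the grip force at its end, in the units of the state.
- read_state(): the state, without advancing time (a new reading comes with each control period).
- read_camera(name): name is "side" or "top"; returns a dict with "color" (400x640x3 uint8, red, green, blue), "fovy" (degrees; the focal length in pixels is half the picture's height over the tangent of half this angle, whatever the lens; pixels are square), "cx", "cy" (the principal point, pixels), "extrinsics" (4x4, takes a point from camera to world coordinates). Camera axes: x right, y down, z forward; pixel columns grow to the right and rows downward; lengths in m; the calibration is good to about 2 mm. A picture is of the moment at which its call begins. There is no depth.
- hand_in(): hands the job in; it is judged then, once.
Trained networks look in a picture, given as the dict that the camera call returned (one of the last four; its "shot" number tells which), for a name from the list of things; names that differ only in an ending like _2 or _b are one class to them, and where a whole thing is asked for, a point or a joint stands for the part that bears it (a point fixed in the world has none). Each returns a list of dicts, best first, with "confidence" (0 to 1); they miss things now and then, are a little off and sometimes report something else, mostly with a low value. They report only what shows in the picture. A call takes as long as a camera call. They do not tell look-alikes from the thing itself.
- masks_of(picture, query): "mask" (400x640 bool, what is visible of it).
- place_of(picture, query): "at" ([x, y, z] in m, in the coordinates of the camera as it stood for that picture, good to about 4 mm: a listed point, or the origin of a listed thing).
The state is a dict: "clock": time; "joint_positions": joint angles; "dq": joint speeds; "effort": joint torques, N m; "eef_pos": TCP position; "orientation": TCP orientation; "contact_force": force on the tool from outside, world axes, zero at the start; "wrist_torque": the same for the moment, N m; "grip_width": finger opening in m; "grip_force": force on a finger pad.
Only numpy, scipy, OpenCV 4.12 (cv2) and the standard library are available. Lean on these libraries where they do the work, as an engineer would, in place of code of your own. Each camera call takes 0.05 s, during which the arm holds its last target. There are 200 camera calls.

### The job

On the hand winder that carries the white spool, throw the pawl's lever over so that the ratchet pawl is lifted clear of the toothed wheel and stays resting back against its stop. Then turn the crank backward, over the top, until its arm is back against its stop pin, ready for the next spool. Do not turn the crank of the other winder, the one with the bare axle.

Things in the scene. Friction and masses are not known exactly. Their poses are not given: they have to be found in the camera images.
- winder: Fixed hand winder with an empty white spool, flanges 84 mm wide, on a level axle 85 mm up. Base plate 170 x 110 x 10 mm. Origin: bench top below the axle's middle; z up, y along the axle to the crank, x towards the pawl's post. Toothed wheel (72 mm wide) at y=-45, crank arm at y=46. Beyond y=50 stands only the crank handle, beyond y=-57 only the pawl's grip pin (mm).
- winder_reel (a joint): Crank and wheel angle q, rad: 0 = on the stop pin (lowest), grows forward; starts 1.1 to 1.75. Black round handle, 14 mm thick, parallel to y, y=49 to 95; its axis at x=65cos(50deg+q), z=85+65sin(50deg+q) mm in winder. About 2 N turns it; stays where left. Pawl down: turns back up to one tooth (30 deg), then blocks; pawl lifted: free.
- winder_pawl (a joint): Pawl angle q, rad: 0 to 0.2 = down in the teeth, 1.22 = thrown over, on its stop. Its lever rises from the pivot (x=53, y=-45, z=134) to a steel grip pin 12 mm thick parallel to y, free from y=-52 to -88; pin axis at x=53+50cos(115deg-q), z=134+50sin(115deg-q) mm in winder. Let go below q=0.45 it falls back by its weight, above 0.7 over to its stop. Under 0.5 N moves it.
- bare_winder_handle (a point): Middle of the crank handle of the other winder, to be left alone: same build and size, but its axle is bare, with no spool. The two winders stand side by side 260 to 410 mm apart, either one on the left, each up to 15 degrees askew.
Not all that is in view belongs to the job. What is shaped like the winder but blue or pink is not meant.

How it is judged:
On the way, in this order (a step that is already met when the one before it is completed fails the run):
1. the pawl is thrown over, clear of the wheel, while the crank is still wound forward (value of joint winder_pawl above 0.9 rad and value of joint winder_reel above 0.4 rad), for 0.2 s.
2. the crank is turned back to its stop with the pawl still lifted (value of joint winder_reel below 0.17 rad and value of joint winder_pawl above 0.9 rad), for 0.2 s.
At the end, for the whole second after the job is handed in: On the winder with the spool the crank rests within 0.17 rad (10 degrees) of its stop, not moving, and the pawl rests thrown over (above 0.9 rad), clear of the wheel (all of step 2 and velocity of joint winder_reel between -0.05 and 0.05 rad/s); the robot touches nothing.
It fails at once if the crank of the bare-axle winder is turned (its handle moves more than 20 mm) (distance of bare_winder_handle from where it was at the start of the episode above 0.02 m).
It also fails if it takes over 51 s, if anything falls off the work surface, if the arm or the gripper's body presses on something with over 40 N, if the wrist force passes 120 N, or if a joint passes its speed limit or range.

## Working session

There is one attempt and no reset: what is moved stays moved. The work goes in short steps, Python scripts to look and compute and a tool call to move; the robot and the scene stay as the last step left them, time stands still between calls to the robot, and variables do not carry over. Pictures are saved under pics/ and viewed, at most 10 in all, crops included, and the job is handed in when it is done.

Besides the shell and the picture viewer there is one more tool, called after ">>>" in YAML: its name, and indented under it one key for each argument. carry_out: Moves the arm, as the interface text tells. Its arguments: {"type":"object","properties":{"moves":{"type":"array"},"claw":{"type":"number"},"newtons":{"type":"number"}},"required":["moves"]}

```bash
mkdir -p pics; ls
cat > h.py <<'E'
import numpy as np, cv2
from rig import *
def K(p):
    f=p["color"].shape[0]/2/np.tan(np.radians(p["fovy"])/2); return f
def w(p,c): return (np.array(p["extrinsics"])@np.r_[c,1])[:3]
def proj(p,X):
    c=np.linalg.inv(np.array(p["extrinsics"]))@np.r_[X,1]; f=K(p); return np.array([p["cx"]+f*c[0]/c[2],p["cy"]+f*c[1]/c[2]])
def ray(p,u,v):
    E=np.array(p["extrinsics"]);f=K(p); return E[:3,3],E[:3,:3]@np.array([(u-p["cx"])/f,(v-p["cy"])/f,1])
E
python3 - <<'E'
from h import *
np.set_printoptions(precision=3,suppress=True)
s=read_state();print(s["clock"],s["eef_pos"],s["orientation"],tcp_to_grasp)
for n in("side","top"):
    p=read_camera(n);cv2.imwrite(f"pics/{n}0.png",p["color"][:,:,::-1]);print(n,p["fovy"],np.array(p["extrinsics"]))
    for q in("winder","winder_reel","winder_pawl","bare_winder_handle"):
        try:
            for r in place_of(p,q): print(q,"place",round(r["confidence"],2),w(p,r["at"]),proj(p,w(p,r["at"])))
        except Exception as e: print(q,e)
        for r in masks_of(p,q):
            ys,xs=np.nonzero(r["mask"]); print(q,"mask",round(r["confidence"],2),len(xs),xs.min(),xs.max(),ys.min(),ys.max(),xs.mean(),ys.mean())
E
```

```text
pics
0.0 [ 0.279 -0.586  0.221] [ 0.975  0.221 -0.    -0.001] 0.0187
side 42.88315905993597 [[-0.927 -0.199  0.319  0.128]
 [-0.375  0.533 -0.758  0.833]
 [-0.019 -0.822 -0.569  0.74 ]
 [ 0.     0.     0.     1.   ]]
winder place 0.75 [ 0.342 -0.004 -0.001] [379.764 251.988]
winder place 0.74 [ 0.301 -0.292  0.006] [426.612 185.844]
winder place 0.73 [ 0.564 -0.201 -0.001] [320.106 186.955]
winder mask 0.97 4763 332 420 161 279 378.39176989292463 230.08587024984254
winder mask 0.64 3050 279 352 107 203 316.96754098360657 166.27409836065573
winder mask 0.2 143 312 326 106 136 317.65034965034965 119.14685314685315
winder_reel it knows: bare_winder_handle, winder
winder_reel mask 0.89 1022 300 340 139 176 321.07142857142856 155.8747553816047
winder_reel mask 0.89 1586 332 408 199 243 380.5964691046658 216.9047919293821
winder_reel mask 0.87 1014 401 447 139 177 427.4122287968442 156.19329388560158
winder_pawl it knows: bare_winder_handle, winder
winder_pawl mask 0.69 287 380 403 161 197 389.1184668989547 177.22996515679444
winder_pawl mask 0.61 112 418 430 108 139 424.4375 122.598214285
[... 972 characters left out ...]
173.26771653543307
winder_reel mask 0.75 477 286 329 221 276 307.3857442348008 249.8092243186583
winder_reel mask 0.6 749 391 445 255 290 424.51935914552735 272.4592790387183
winder_pawl it knows: bare_winder_handle, winder
winder_pawl mask 0.68 197 408 435 150 171 419.7715736040609 157.85279187817258
winder_pawl mask 0.48 268 442 471 252 272 453.8134328358209 263.1268656716418
winder_pawl mask 0.48 154 327 349 245 266 337.64935064935065 257.2922077922078
bare_winder_handle place 0.72 [0.572 0.209 0.145] [226.568 160.974]
bare_winder_handle mask 0.9 404 219 281 146 173 255.96534653465346 160.51237623762376
bare_winder_handle mask 0.55 2811 351 435 139 205 387.8281750266809 170.63002490217005
```

View pics/side0.png

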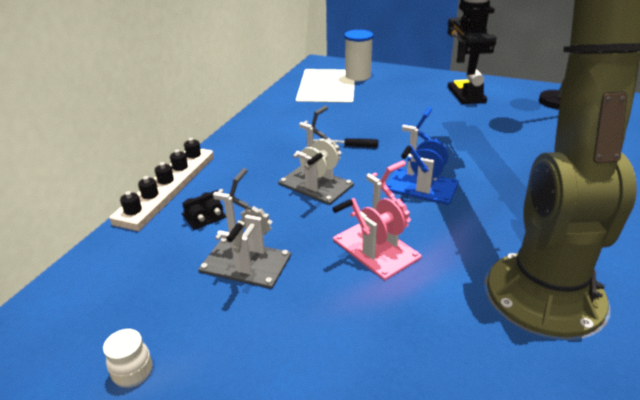

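View pics/top0.png

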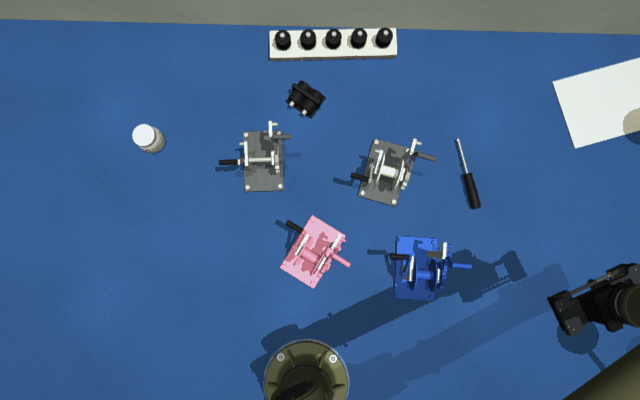

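The side view shows the white-spool winder at about (317,165) and the top view shows it at about (388,172). Its handle points left at (360,177) and its pawl pin is at (425,156). The bare-axle winder is at (245,240) in side and (262,160) in top. The blue and pink winders are decoys. Next I overlay the model on the white one.

```bash
cat >> h.py <<'E'
r=np.radians
def W(P,m): # winder mm -> world
    x,y,t=P; m=np.array(m)/1000; return np.array([x+m[0]*np.cos(t)-m[1]*np.sin(t),y+m[0]*np.sin(t)+m[1]*np.cos(t),m[2]])
def hand(q,y): a=r(50)+q; return [65*np.cos(a),y,85+65*np.sin(a)]
def pin(q,y): a=r(115)-q; return [53+50*np.cos(a),y,134+50*np.sin(a)]
def overlay(p,P,q,qp,box,f,name):
    u0,v0,u1,v1=box; im=cv2.resize(p["color"][v0:v1,u0:u1,::-1],None,fx=f,fy=f,interpolation=cv2.INTER_CUBIC)
    def L(a,b,c):
        A,B=[tuple(int(k) for k in (proj(p,W(P,z))-[u0,v0]+.5)*f) for z in(a,b)]; cv2.line(im,A,B,c,1)
    c=[(-85,-55,10),(85,-55,10),(85,55,10),(-85,55,10)]
    for i in range(4): L(c[i],c[(i+1)%4],(0,255,255))
    L(hand(q,49),hand(q,95),(0,255,0));L(hand(q,46),(0,46,85),(0,255,0)); L((0,-45,85),(0,46,85),(255,0,255))
    L(pin(qp,-52),pin(qp,-88),(0,0,255));L(pin(qp,-45),(53,-45,134),(0,0,255))
    cv2.imwrite(name,im); return im
BOX={"side":(265,95,395,215),"top":(330,125,460,225)}
E
python3 - <<'E'
from h import *
P=(0.566,-0.2,r(-14))
a=[overlay(read_camera(n),P,1.4,0.1,BOX[n],6,f"pics/{n}1.png") for n in("side","top")]
E
```

```text
(no output)
```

View pics/side1.png

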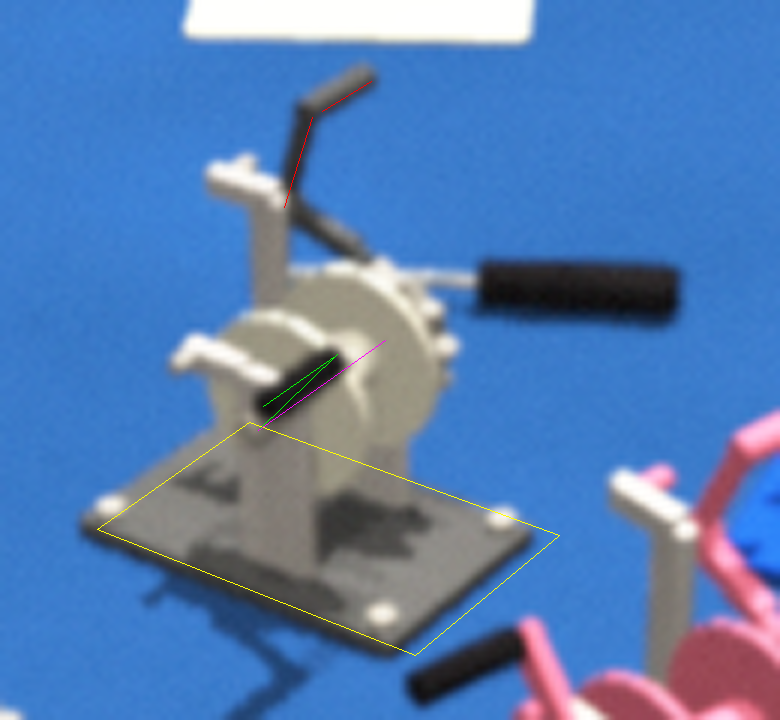

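View pics/top1.png

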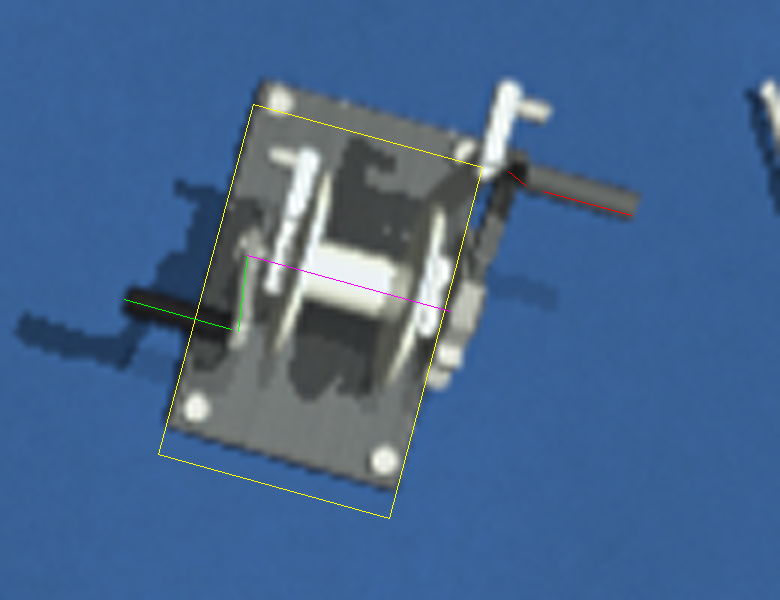

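Run:
```python
from h import *
from scipy.optimize import least_squares
np.set_printoptions(precision=3,suppress=True)
p={n:read_camera(n) for n in BOX}
ob=[("side",(370,75),lambda v:pin(v[4],-87)),("side",(308,106),lambda v:pin(v[4],-48)),("top",(634,204),lambda v:pin(v[4],-88)),("top",(530,174),lambda v:pin(v[4],-52)),
("side",(262,406),lambda v:hand(v[3],94)),("side",(336,362),lambda v:hand(v[3],50)),("top",(128,300),lambda v:hand(v[3],94)),
("top",(308,270),None),("top",(405,290),None)]
def px(n,c): return np.array(c)/6-.5+BOX[n][:2]
def res(v):
    o=[]
    for n,c,f in ob:
        if f: o+=list(proj(p[n],W(v[:3],f(v)))-px(n,c))
        else:
            a,b=[proj(p[n],W(v[:3],(0,y,85))) for y in(-45,46)]; d=(b-a)/np.linalg.norm(b-a); e=px(n,c)-a; o.append(d[0]*e[1]-d[1]*e[0])
    return o
s=least_squares(res,[.566,-.2,r(-14),1.4,.1]);v=s.x
print(v,np.degrees(v[2]),np.array(s.fun))
P=v[:3]
for n,m in(("pin0",pin(v[4],-70)),("pin end",pin(1.22,-70)),("h0",hand(v[3],75)),("hend",hand(0,75))): print(n,np.round(m),W(P,m))
im=[overlay(p[n],P,v[3],v[4],BOX[n],5,f"pics/{n}2.png") for n in BOX]
```

```text
[ 0.568 -0.2   -0.237  1.42   0.143] -13.563737131946745 [-1.583  0.685 -0.124  0.972 -0.364 -0.007  2.295  1.103  0.439  0.298
 -0.861 -0.229 -0.483  0.102 -0.222  0.72 ]
pin0 [ 39. -70. 182.] [ 0.589 -0.277  0.182]
pin end [ 88. -70. 169.] [ 0.637 -0.288  0.169]
h0 [-43.  75. 134.] [ 0.544 -0.117  0.134]
hend [ 42.  75. 135.] [ 0.626 -0.137  0.135]
```

View pics/top2.png

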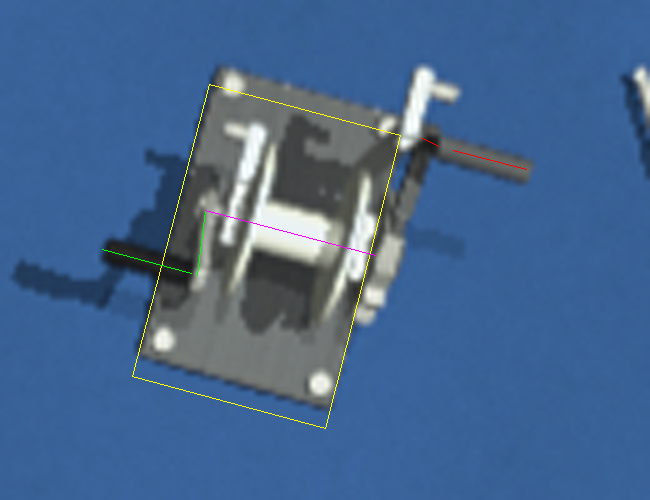

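The fit lands within a few millimetres: spool winder at (0.568, -0.200), yaw -13.6°, crank 1.42, pawl 0.14. I'll align the tool x with the winder x and close the fingers.

>>> carry_out:
  moves:
    - [[0,0,0,8],[0,0,0,8],[0,0,0,8],[0,0,0,8],[0,0,0,7]]
  claw: 255
  newtons: 10

```text
clock: 1.52
eef_pos: [0.2797, -0.5868, 0.2226]
orientation: [0.993, -0.12, -0.0, 0.0]
contact_force: [-0.1, -0.0, -0.6]
grip_width: 0.0451
grip_force: 0.0
```

>>> carry_out:
  moves:
    - [[30,-40,-4,0],[30,-50,0,0],[30,-50,0,0],[30,-50,0,0],[0,0,0,0]]

```text
clock: 2.15
eef_pos: [0.4462, -0.4241, 0.2268]
orientation: [0.994, -0.112, 0.001, -0.001]
contact_force: [-0.1, 0.4, 0.7]
grip_width: 0.0015
grip_force: 0.0
```

```bash
cat >> h.py <<'E'
PW=(0.568,-0.200,-0.237)
def tw(): # TCP in winder frame, mm
    s=read_state(); from scipy.spatial.transform import Rotation as R
    d=np.array(s["eef_pos"])-[PW[0],PW[1],0]; X=R.from_quat(s["orientation"]).as_matrix()[:,0]
    c,n=np.cos(PW[2]),np.sin(PW[2])
    print(s["clock"],np.round([1000*(c*d[0]+n*d[1]),1000*(-n*d[0]+c*d[1]),1000*d[2]],1),"yawerr",np.degrees(np.arctan2(X[1],X[0])-PW[2]),"F",np.round(s["contact_force"],2),"w",s["grip_width"],"q",np.round(s["joint_positions"],2))
E
python3 -c "from h import *;tw()"
```

```text
2.15 [ -65.8 -246.5  226.8] yawerr 0.6914603352174981 F [-0.08  0.36  0.67] w 0.0014576748213534752 q [ 0.81  0.25 -0.11  1.53  0.02  1.36 -1.1 ]
```

>>> carry_out:
  moves:
    - [[22,-50,0,0],[22,-50,0,0],[22,-50,0,0],[0,-20,0,0],[0,0,0,0]]

```text
clock: 2.78
eef_pos: [0.5447, -0.2795, 0.2266]
orientation: [0.993, -0.117, -0.0, 0.0]
contact_force: [-0.7, -1.2, -0.6]
grip_width: 0.0003
grip_force: 0.0
```

>>> carry_out:
  moves:
    - [[0,0,25,0],[0,0,25,0],[0,0,20,0],[0,0,5,0],[0,0,0,0]]

```text
clock: 3.4
eef_pos: [0.5444, -0.281, 0.1517]
orientation: [0.993, -0.118, 0.0, 0.0]
contact_force: [0.1, -0.1, 0.1]
grip_width: 0.0002
grip_force: 0.0
```

```bash
python3 -c "from h import *;tw();overlay(read_camera('side'),PW,1.42,.14,BOX['side'],5,'pics/s3.png')"
```

```text
3.4 [ -3.9 -84.2 151.7] yawerr 0.012677911836775259 F [ 0.1  -0.1   0.11] w 0.00017409017288581407 q [ 0.61  0.29 -0.21  1.64  0.06  1.22 -1.42]
```

View pics/s3.png

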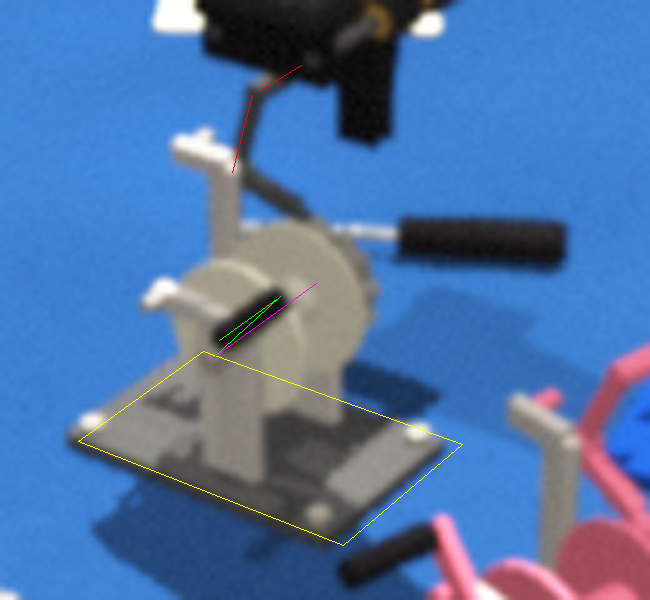

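The side view shows the closed fingers (about 365,90 in the crop) beside the pin on the -x side and nothing has moved. I'll go 8 mm inward and then push along +x.

>>> carry_out:
  moves:
    - [[0,-8,0,0],[10,0,0,0],[10,0,0,0],[8,0,0,0],[8,0,0,0]]

```text
clock: 4.08
eef_pos: [0.5821, -0.2811, 0.1514]
orientation: [0.993, -0.118, -0.0, 0.0]
contact_force: [0.0, -1.0, 0.0]
grip_width: 0.0007
grip_force: 0.1
```

>>> carry_out:
  moves:
    - [[8,0,0,0],[8,0,0,0],[8,0,0,0],[6,0,0,0],[0,0,0,0]]

```text
clock: 4.7
eef_pos: [0.6111, -0.2878, 0.1514]
orientation: [0.993, -0.118, -0.0, -0.0]
contact_force: [-0.6, 0.0, -0.2]
grip_width: 0.0002
grip_force: 0.0
```

```bash
python3 -c "from h import *;tw();a=overlay(read_camera('side'),PW,1.42,1.22,BOX['side'],4,'pics/s4.png');b=overlay(read_camera('top'),PW,1.42,1.22,(355,125,440,225),3,'pics/t4.png')
b=cv2.copyMakeBorder(b,0,a.shape[0]-b.shape[0],0,0,0);cv2.imwrite('pics/c4.png',np.hstack([a,b]))"
```

```text
4.7 [ 62.5 -75.2 151.4] yawerr 0.08048984900632668 F [-0.58  0.01 -0.23] w 0.0002142002235180263 q [ 0.56  0.42 -0.21  1.47  0.09  1.26 -1.47]
```

View pics/c4.png

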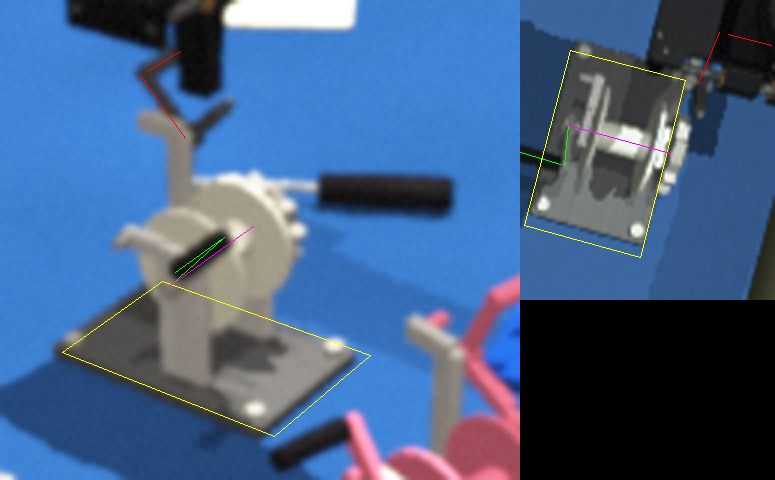

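The pawl now lies thrown over along the model's stop position: lever at about (145,75) in the side crop, tail up at (230,105). I'll back off, rise and go round to the crank.

>>> carry_out:
  moves:
    - [[-20,0,0,0],[-20,0,0,0],[0,0,-40,0],[0,0,-40,0],[-20,-10,0,0]]

```text
clock: 5.42
eef_pos: [0.5566, -0.2656, 0.2357]
orientation: [0.993, -0.118, 0.004, 0.001]
contact_force: [-0.9, -0.4, -0.4]
grip_width: 0.0002
grip_force: 0.0
```

>>> carry_out:
  moves:
    - [[-30,-40,0,0],[-30,-50,0,0],[-22,-50,0,0],[0,0,0,0],[0,0,0,0]]

```text
clock: 6.05
eef_pos: [0.5075, -0.1095, 0.2319]
orientation: [0.993, -0.118, 0.0, 0.001]
contact_force: [0.1, -0.7, -0.3]
grip_width: 0.0002
grip_force: 0.0
```

```bash
python3 -c "from h import *;tw()"
```

```text
6.05 [-80.   73.8 231.9] yawerr 0.056037277926224 F [ 0.1  -0.73 -0.31] w 0.00017810991342300712 q [ 0.47  0.05 -0.32  1.75  0.02  1.34 -1.66]
```

>>> carry_out:
  moves:
    - [[0,0,35,0],[0,0,35,0],[0,0,35,0],[0,0,11,0],[0,0,0,0]]

```text
clock: 6.68
eef_pos: [0.5075, -0.1098, 0.1153]
orientation: [0.993, -0.118, -0.001, -0.0]
contact_force: [-0.2, -0.1, 0.4]
grip_width: 0.0009
grip_force: 0.0
```

>>> carry_out:
  moves:
    - [[8,0,0,0],[8,0,0,0],[8,0,0,0],[8,0,0,0],[8,0,0,0]]

```text
clock: 7.3
eef_pos: [0.5468, -0.1181, 0.1161]
orientation: [0.993, -0.118, -0.0, 0.0]
contact_force: [-2.8, 1.1, 2.3]
grip_width: 0.0002
grip_force: 1.6
```

```bash
python3 -c "from h import *;tw();a=overlay(read_camera('side'),PW,1.0,1.22,BOX['side'],4,'pics/s5.png')"
```

```text
7.3 [-39.9  74.6 116.1] yawerr 0.06900448165548946 F [-2.82  1.1   2.34] w 0.00019962626143541997 q [ 0.45  0.23 -0.32  1.8   0.08  1.13 -1.7 ]
```

View pics/s5.png

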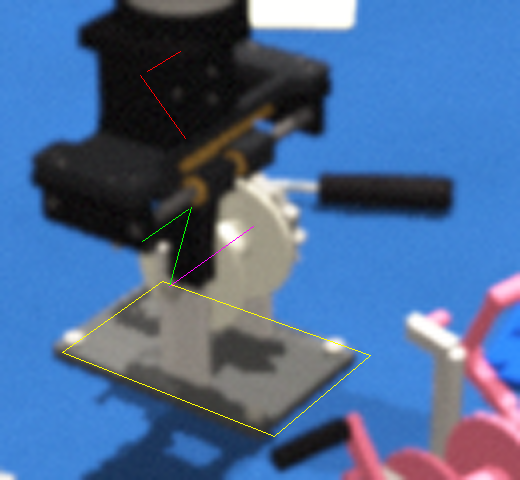

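The handle is turning with about 3 N of contact force. I'll keep pushing.

>>> carry_out:
  moves:
    - [[9,0,0,0],[9,0,0,0],[9,0,0,0],[9,0,0,0],[9,0,0,0]]

```text
clock: 7.98
eef_pos: [0.5902, -0.1289, 0.1147]
orientation: [0.993, -0.118, -0.001, -0.0]
contact_force: [-3.3, 1.4, -1.3]
grip_width: 0.0004
grip_force: 1.3
```

>>> carry_out:
  moves:
    - [[5,0,0,0],[5,0,0,0],[4,0,0,0],[3,0,0,0],[0,0,0,0]]

```text
clock: 8.6
eef_pos: [0.6068, -0.1326, 0.1154]
orientation: [0.993, -0.118, -0.0, -0.0]
contact_force: [-3.8, 0.7, -2.3]
grip_width: 0.0006
grip_force: 1.6
```

```bash
python3 -c "from h import *;tw()"
```

```text
8.6 [ 21.9  74.6 115.4] yawerr 0.06804194902407644 F [-3.83  0.73 -2.33] w 0.0006021425606180322 q [ 0.42  0.35 -0.31  1.65  0.11  1.16 -1.72]
```

>>> carry_out:
  moves:
    - [[2,0,0,0],[1,0,0,0],[1,0,0,0],[0,0,0,0]]

```text
clock: 9.1
eef_pos: [0.6083, -0.133, 0.1152]
orientation: [0.993, -0.118, -0.003, -0.0]
contact_force: [-8.9, 2.4, 1.5]
grip_width: 0.0005
grip_force: 5.0
```

The force has jumped to 9 N and the tool has stalled, so the crank is on its stop. I'll back off, rise and check.

>>> carry_out:
  moves:
    - [[-8,0,0,0],[-20,0,0,0],[-30,0,0,0],[-20,0,-30,0],[0,0,-50,0]]

```text
clock: 9.72
eef_pos: [0.534, -0.1152, 0.1962]
orientation: [0.993, -0.118, 0.0, 0.0]
contact_force: [1.8, -0.6, 0.7]
grip_width: 0.0004
grip_force: 0.0
```

>>> carry_out:
  moves:
    - [[-50,0,-40,0],[-50,0,0,0],[-30,0,0,0],[0,0,0,0],[0,0,0,0]]

```text
clock: 10.35
eef_pos: [0.4112, -0.0856, 0.2358]
orientation: [0.993, -0.118, 0.002, 0.0]
contact_force: [0.6, 0.5, -0.5]
grip_width: 0.0006
grip_force: 0.0
```

```bash
python3 -c "from h import *;tw();a=overlay(read_camera('side'),PW,0.,1.22,BOX['side'],4,'pics/s6.png');b=overlay(read_camera('top'),PW,0.,1.22,(355,125,440,225),3,'pics/t4.png')
b=cv2.copyMakeBorder(b,0,a.shape[0]-b.shape[0],0,0,0);cv2.imwrite('pics/c6.png',np.hstack([a,b]))"
```

```text
10.35 [-179.3   74.4  235.8] yawerr 0.07751389349533333 F [ 0.59  0.48 -0.47] w 0.0005523534149303931 q [ 0.5  -0.18 -0.31  1.95 -0.06  1.36 -1.61]
```

View pics/c6.png

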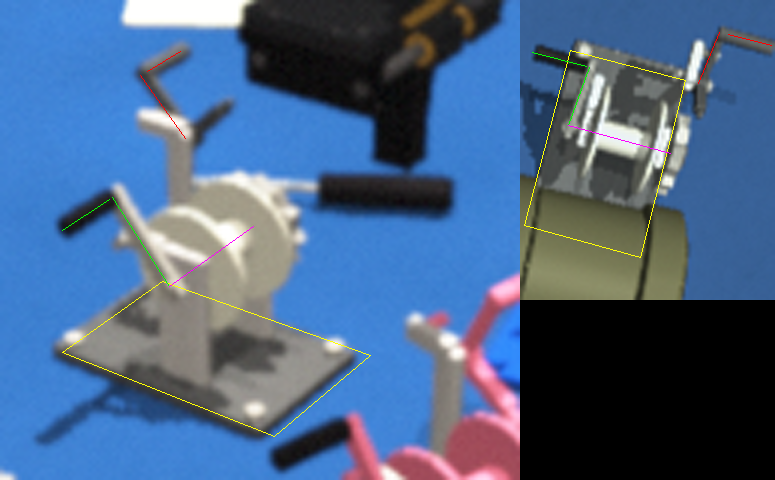

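The crank at (90,210) matches q≈0 and the pawl at (165,60) matches 1.22. The arm is clear.

```bash
python3 -c "from rig import *;print(hand_in())"
```

```text
the job is handed in; nothing more can be done
None
```

I threw the pawl over to its stop, turned the spool winder's crank back onto its stop pin and handed the job in at about 10 s. The last camera check matched both stop positions, and I never moved the arm to the bare-axle winder; the hand-in returned no verdict.

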